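# Pack the disc weights into their round tin

## Robot

A 6-joint arm with a two-finger parallel gripper is mounted at the origin on a cart in front of the work surface, level with it; the furniture and walls round the work are solid. World frame = base frame: x ahead of the robot, y to its left, z up, the work surface at z = 0. Lengths are in m, angles in degrees, forces in N, time in s.
With the tool pointing down it reaches from about 0.15 to 0.775 m from the base axis. Payload 6.1 kg.
Tool frame: the origin (TCP) lies between the finger pads; the fingertips stand 17 mm ahead of it and the grasp point (between the pads) lies 2 mm behind it; z points along the fingers, y is the line along which they close (so a half turn about z gives the same grasp; the last joint's range is limited). The gripper opens to 85 mm and grips with 20 to 120 N. Pads are 22 mm wide; open, the fingers measure 114 mm over their backs; the gripper's body (76 mm by 85 mm) begins 54 mm behind the grasp point. The pads swing forward as they close: fully open they stand 13 mm farther back than shut.
Start: joints at [0, 7.208, -2.269, 80.523, 0, 90], TCP at [0.525, -0, 0.248] pointing down, gripper open.
Joint ranges: [-155.77, 155.77], [-54.66, 111.73], [-72.52, 77.12], [-102.08, 115.82], [-83.92, 84.16], [-180, 180]. Speed limits (degrees/s): [136.94, 136.94, 172.46, 180, 180, 180].

## Interface

Orientations are given as a 3x3 rotation matrix whose columns are the frame's x, y, z axes.
In Python, from station import * gives the robot as it stands. The module is installed in compiled form; this text tells all that it offers.
- The arm moves only by the tool jog_arm, never from a script. Its arguments are lists of equal length, an entry for each row: "linear": the shift along the tool's x, y, z in cm, a list of three; "twist": the turn, a rotation vector about the tool's x, y, z in degrees, a list of three. A call has 1 to 10 rows; each row is the pose to reach, as a shift and turn from the pose commanded when the call began, along the tool's axes at that moment; what a row does not reach only later rows make up. A row lasts 1/12 s, in which the tool goes at most 41.7 mm and 7.16 degrees, less where a joint would pass 70% of its speed; a pose out of reach is approached as far as the arm can. A call with a gripper value outside its range is refused whole. "claw" is the finger opening in cm, from 0 to 8.54, set as the call begins (left out, the last holds). The fingers move at their own pace and stop on an object; "newtons" is the grip in N (left out, the last holds). Time passes only in rows, so rows that repeat a pose let the fingers close. It gives the time, the measured TCP pose, the force, the opening and the grip force at its end, in the units of the state.
- read_state(): the state, without advancing time (a new reading comes with each control period).
- camera(name): name is "scene" or "side" or "wrist"; returns a dict with "pixels" (400x640x3 uint8, red, green, blue), "fx", "fy", "cx", "cy" (pixels), "k1" (the pictures are not rectified: a ray, as slopes to the right and down, at radius r is drawn at 1 + k1 r^2 times it, then the intrinsics apply), "rvec" (rotation vector, rad) and "tvec" (3), from world to camera coordinates, as OpenCV has them. Camera axes: x right, y down, z forward; pixel columns grow to the right and rows downward; lengths in m; the calibration is good to about 2 mm. A picture is of the moment at which its call begins. There is no depth.
- finish_job(): hands the job in; it is judged then, once.
Trained networks look in the newest picture that a camera, given by its name, has taken for a name from the list of things; names that differ only in an ending like _2 or _b are one class to them, and where a whole thing is asked for, a point or a joint stands for the part that bears it (a point fixed in the world has none). Each returns a list of dicts, best first, with "confidence" (0 to 1); they miss things now and then, are a little off and sometimes report something else, mostly with a low value. They report only what shows in the picture. A call takes as long as a camera call. They do not tell look-alikes from the thing itself.
- boxes_of(camera, target): "bbox" ([left, top, right, bottom] in pixels, round what is visible of it).
- place_of(camera, target): "xy" ([column, row] in pixels: a listed point, or the origin of a listed thing).
The state is a dict: "time": time; "joint_positions": joint angles; "joint_velocities": joint speeds; "tau": joint torques, N m; "eef_pos": TCP position; "eef_rot": TCP orientation; "force": force on the tool from outside, world axes, zero at the start; "moment": the same for the moment, N m; "gripper_width": finger opening in m; "grasp_force": force on a finger pad.
Only numpy, scipy, OpenCV 4.12 (cv2) and the standard library are available. Lean on these libraries where they do the work, as an engineer would, in place of code of your own. Each camera call takes 0.05 s, during which the arm holds its last target. There are 200 camera calls.

## Task

Pack the two loose disc weights with the five in the round tin, so that all seven stand upright and flat on its floor, six round one in the middle; the one standing out of place in the tin must be moved to make room. Set the weights down gently, tip none over, and leave the rest of the bench as it is.

Things in the scene. Friction and masses are not known exactly. Their poses are not given: they have to be found in the camera images.
- tin: open round grey tin, fixed: inner diameter 157 mm, outer 163, floor 3 thick, rim 22 high. Origin: centre of underside, z up; x points level to the side with no weight by the wall. Seven weights fit flat only close-packed: one at the centre, six on a 52 mm radius at 30, 90, 150, 210, 270, 330 degrees from x towards y (2 mm play); 90 to 270 are filled at the start
- ring_weight_1: steel disc weight, about 150 g: body 50 mm diameter, 20 mm high, 4 mm chamfer round the foot; upright grip on top, 14 mm diameter, 30 mm tall (50 mm in all); origin at the centre of the underside, z up the grip. Stands in the tin in its right place by the wall, 90 degrees from the tin's x axis
- ring_weight_2: steel disc weight, about 150 g: body 50 mm diameter, 20 mm high, 4 mm chamfer round the foot; upright grip on top, 14 mm diameter, 30 mm tall (50 mm in all); origin at the centre of the underside, z up the grip. Stands in the tin in its right place by the wall, 150 degrees from the tin's x axis
- ring_weight_3: steel disc weight, about 150 g: body 50 mm diameter, 20 mm high, 4 mm chamfer round the foot; upright grip on top, 14 mm diameter, 30 mm tall (50 mm in all); origin at the centre of the underside, z up the grip. Stands in the tin in its right place by the wall, 210 degrees from the tin's x axis
- ring_weight_4: steel disc weight, about 150 g: body 50 mm diameter, 20 mm high, 4 mm chamfer round the foot; upright grip on top, 14 mm diameter, 30 mm tall (50 mm in all); origin at the centre of the underside, z up the grip. Stands in the tin in its right place by the wall, 270 degrees from the tin's x axis
- stray_weight: steel disc weight, about 150 g: body 50 mm diameter, 20 mm high, 4 mm chamfer round the foot; upright grip on top, 14 mm diameter, 30 mm tall (50 mm in all); origin at the centre of the underside, z up the grip. Stands on the tin's floor off centre towards the open side, 26 to 41 mm from the tin's centre, where it blocks the three places still needed
- left_weight: steel disc weight, about 150 g: body 50 mm diameter, 20 mm high, 4 mm chamfer round the foot; upright grip on top, 14 mm diameter, 30 mm tall (50 mm in all); origin at the centre of the underside, z up the grip. Stands loose on the bench to the left of the tin
- right_weight: steel disc weight, about 150 g: body 50 mm diameter, 20 mm high, 4 mm chamfer round the foot; upright grip on top, 14 mm diameter, 30 mm tall (50 mm in all); origin at the centre of the underside, z up the grip. Stands loose on the bench to the right of the tin
- screwdriver: screwdriver, 188 mm long, 25 mm thick, lying along y near the front edge of the bench, right; origin at the middle of its underside. A bystander
- caliper: flat sliding caliper, 210 x 71 x 8 mm, lying along y at the right behind the tin; origin at the middle of its underside. A bystander
Mind the look-alikes: they are no part of the job. What is shaped like the left_weight but blue, brown or purple is not meant.

How it is judged:
By the outcome, as a careful person would: the job done as asked, in the order asked, and still so for the second after the job is handed in, with the robot touching nothing.
It also fails if it takes over 64 s, if anything falls off the work surface, if the arm or the gripper's body presses on something with over 40 N, if the wrist force passes 120 N, or if a joint passes its speed limit or range.

## Working session

There is one attempt and no reset: what is moved stays moved. The work goes in short steps, Python scripts to look and compute and a tool call to move; the robot and the scene stay as the last step left them, time stands still between calls to the robot, and variables do not carry over. Pictures are saved under pics/ and viewed, at most 10 in all, crops included, and the job is handed in when it is done.

Besides the shell and the picture viewer there is one more tool, called as name(argument=value, ...) on one line, values as JSON. jog_arm: Moves the arm, as the interface text tells. Its arguments: {"type":"object","properties":{"linear":{"type":"array","items":{"type":"array","items":{"type":"number"}}},"twist":{"type":"array","items":{"type":"array","items":{"type":"number"}}},"claw":{"type":"number"},"newtons":{"type":"number"}},"required":["linear","twist"]}

```bash
mkdir -p pics; cat > h.py <<'E'
import numpy as np, cv2
from station import *
def ray(c,px):
    K=np.array([[c["fx"],0,c["cx"]],[0,c["fy"],c["cy"]],[0,0,1.]])
    u=cv2.undistortPoints(np.array([[px]],float),K,np.array([c["k1"],0,0,0,0.]))[0,0]
    R=cv2.Rodrigues(np.array(c["rvec"],float))[0]; t=np.array(c["tvec"],float)
    return -R.T@t, R.T@np.array([u[0],u[1],1.])
def at_z(c,px,z):
    o,d=ray(c,px); return o+d*(z-o[2])/d[2]
def proj(c,P):
    K=np.array([[c["fx"],0,c["cx"]],[0,c["fy"],c["cy"]],[0,0,1.]])
    return cv2.projectPoints(np.array(P,float).reshape(-1,3),np.array(c["rvec"],float),np.array(c["tvec"],float),K,np.array([c["k1"],0,0,0,0.]))[0][:,0]
def save(c,n): cv2.imwrite("pics/"+n,c["pixels"][:,:,::-1])
E
python3 - <<'E'
from h import *
for n in ["scene","side"]:
    c=camera(n); save(c,n+"0.png")
    print(n,at_z(c,(320,200),0).round(3),(-cv2.Rodrigues(np.array(c["rvec"]))[0].T@c["tvec"]).round(3))
    for t in ["tin","left_weight","ring_weight_1","stray_weight","screwdriver","caliper"]:
        for r in place_of(n,t): print(t,r["xy"],round(r["confidence"],2),at_z(c,r["xy"],0).round(3))
s=read_state(); print(s["time"],s["eef_pos"],s["eef_rot"])
E
```

```text
scene [0.571 0.025 0.   ] [0.165 0.466 0.683]
tin [345.7, 202.8] 0.89 [ 0.524 -0.006  0.   ]
tin [371.5, 203.9] 0.25 [ 0.481 -0.041  0.   ]
left_weight [244.2, 317.4] 0.96 [ 0.487  0.314 -0.   ]
left_weight [249.4, 268.6] 0.73 [0.555 0.243 0.   ]
left_weight [236.2, 228.7] 0.73 [0.646 0.197 0.   ]
left_weight [202.3, 259.3] 0.69 [0.638 0.289 0.   ]
left_weight [370.5, 202.4] 0.49 [ 0.485 -0.043  0.   ]
ring_weight_1 [373.1, 203.1] 0.86 [ 0.48  -0.045  0.   ]
ring_weight_1 [337.2, 220.5] 0.73 [0.506 0.043 0.   ]
ring_weight_1 [322.2, 204.5] 0.65 [0.559 0.031 0.   ]
ring_weight_1 [357.2, 216.3] 0.58 [0.482 0.007 0.   ]
stray_weight [344.3, 189.1] 0.61 [ 0.552 -0.035  0.   ]
stray_weight [325.7, 204.3] 0.35 [0.554 0.026 0.   ]
screwdriver [432.4, 213.1] 0.92 [ 0.369 -0.107  0.   ]
screwdriver [371.1, 204.5] 0.66 [ 0.48  -0.039  0.   ]
caliper [332.5, 125.3] 0.56 [ 0.719 -0.186  0.   ]
side [0.548 0.115 0.   ] [ 0.281 -0.884  0.562]
tin [321.3, 225.5] 0.74 [ 0.518 -0.002  0.   ]
left_weight [342.8, 179.6] 0.79 [0.637 0.208 0.   ]
left_weight [308.9, 180.2] 0.58 [0.549 0.232 0.   ]
left_weight [281.3, 168.5] 0.57 [0.493 0.329 0.   ]
left_weight [333.5, 168.8] 0.52 [0.634 0.282 0.   ]
ring_weight_1 [309.8, 240.4] 0.82 [ 0.478 -0.054  0.   ]
ring_weight_1 [311.2, 214.9] 0.68 [0.508 0.051 0.   ]
ring_weight_1 [299.4, 225.5] 0.68 [0.471 0.013 0.   ]
ring_weight_1 [335.4, 211.6] 0.53 [0.567 0.049 0.   ]
stray_weight [334.5, 228.3] 0.56 [ 0.543 -0.022  0.   ]
screwdriver [260.8, 261.9] 0.58 [ 0.364 -0.101  0.   ]
caliper [437.7, 252.8] 0.5 [ 0.718 -0.176  0.   ]
0.7 [ 5.24968525e-01 -6.87265264e-07  2.48285142e-01] [[-6.13163967e-06  1.00000000e+00 -2.07424111e-05]
 [ 1.00000000e+00  6.13148079e-06 -7.65932489e-06]
 [-7.65919771e-06 -2.07424581e-05 -1.00000000e+00]]
```

View scene.

View pics/scene0.png

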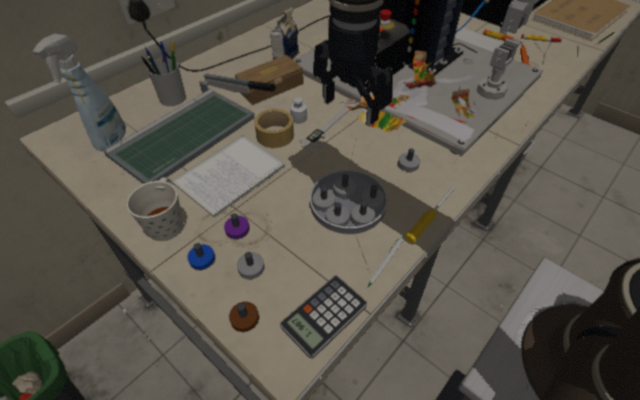

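View pics/side0.png

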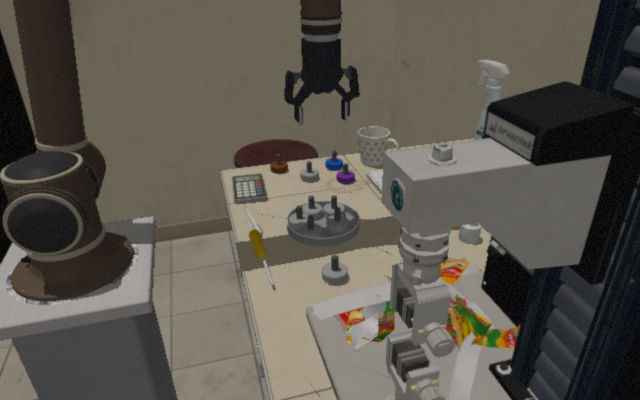

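```bash
python3 - <<'E'
from h import *
c=camera("wrist"); save(c,"w0.png")
o,d=ray(c,(320,200)); print(o.round(3),d.round(3), at_z(c,(320,200),0).round(3))
for t in ["tin","ring_weight_1","stray_weight"]:
    for r in place_of("wrist",t): print(t,r["xy"],round(r["confidence"],2),at_z(c,r["xy"],0.003).round(4))
a=cv2.imread("pics/scene0.png"); b=np.hstack([a[235:300,215:290],a[130:195,375:450]]); cv2.imwrite("pics/crop.png",cv2.resize(b,None,fx=5,fy=5,interpolation=cv2.INTER_CUBIC))
c=camera("scene"); print(at_z(c,(250,273),0),at_z(c,(409,168),0)); 
print(at_z(c,(249,256),0.05),at_z(c,(409,152),0.05))
c=camera("side"); print(at_z(c,(309,164),0.05),at_z(c,(335,258),0.05))
E
```

```text
[0.524 0.071 0.375] [ 0.004 -0.29  -0.957] [ 0.525 -0.043  0.   ]
tin [314.4, 176.7] 0.78 [ 0.518  -0.0092  0.003 ]
ring_weight_1 [306.0, 136.8] 0.86 [0.5074 0.0433 0.003 ]
ring_weight_1 [343.9, 149.4] 0.81 [0.5566 0.0272 0.003 ]
ring_weight_1 [286.9, 198.6] 0.65 [ 0.4802 -0.0398  0.003 ]
ring_weight_1 [274.0, 164.6] 0.62 [0.4646 0.0072 0.003 ]
[0.5464364  0.24837144 0.        ] [ 0.48314647 -0.18720823  0.        ]
[0.54650558 0.24197622 0.05      ] [ 0.48891373 -0.18208168  0.05      ]
[0.54932578 0.22669588 0.05      ] [ 0.49013511 -0.19854546  0.05      ]
```

View pics/w0.png

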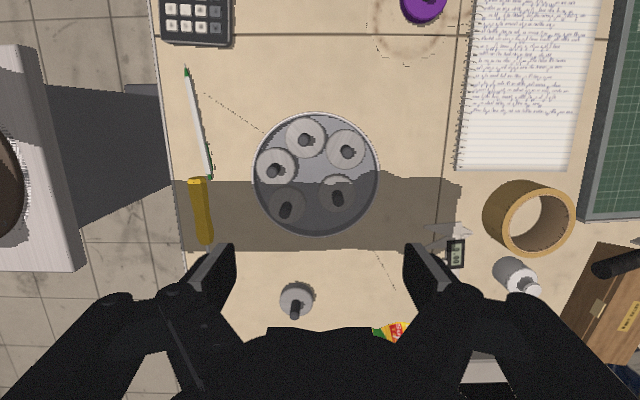

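View pics/crop.png

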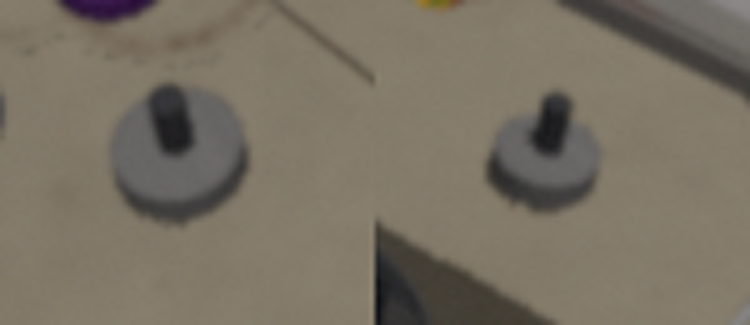

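The scene picture shows the silver left weight at (250,266) with look-alikes blue (201,257), purple (236,227) and brown (243,316). The right weight is at (409,160), with nothing similar near it. The crop confirms both chosen weights are bare steel. The wrist picture shows the tin centred near (315,174), the stray near (338,197) and the open side lower right.

```bash
cat >> h.py <<'E'
from scipy.optimize import minimize
def grad(c):
    g=cv2.GaussianBlur(cv2.cvtColor(c["pixels"],cv2.COLOR_RGB2GRAY).astype(np.float32),(0,0),1.0)
    return np.hypot(cv2.Sobel(g,5,1,0),cv2.Sobel(g,5,0,1))
A=np.linspace(0,2*np.pi,120,endpoint=False)
def score(G,c,xy,circles):
    s=0
    for r,z in circles:
        p=proj(c,np.c_[xy[0]+r*np.cos(A),xy[1]+r*np.sin(A),np.full(120,z)]).astype(np.float32)
        s+=np.sqrt(cv2.remap(G,p[None,:,0],p[None,:,1],cv2.INTER_LINEAR)).mean()
    return s
def fit(c,xy,circles,rad=0.012):
    G=grad(c); best=None
    for st,R in ((0.002,rad),(0.0005,0.002)):
        q=np.arange(-R,R+1e-9,st)
        S=[(score(G,c,(xy[0]+a,xy[1]+b),circles),xy[0]+a,xy[1]+b) for a in q for b in q]
        best=max(S); xy=best[1:]
    return np.array(xy),best[0]
def wt(b): return [(0.025,b+0.020),(0.007,b+0.050)]
def draw(im,c,xy,circles,col):
    for r,z in circles:
        p=proj(c,np.c_[xy[0]+r*np.cos(A),xy[1]+r*np.sin(A),np.full(120,z)])
        cv2.polylines(im,[(p*16).astype(np.int32)],True,col,1,cv2.LINE_AA,4)
E
python3 - <<'E'
from h import *
c=camera("wrist"); im=c["pixels"][:,:,::-1].copy()
tin,s=fit(c,at_z(c,(315,174),0.022)[:2],[(0.0815,0.022),(0.0785,0.022)]); print("tin",tin,s)
draw(im,c,tin,[(0.0785,0.022)],(0,0,255))
for n,px in dict(a=(305,139),b=(346,151),c_=(275,165),d=(287,205),stray=(338,193)).items():
    p,s=fit(c,at_z(c,px,0.023)[:2],wt(0.003)); v=(p-tin)*1000
    print(n,p.round(4),round(s,1),np.hypot(*v).round(1),np.degrees(np.arctan2(v[1],v[0])).round(1)); draw(im,c,p,wt(0.003),(0,255,0))
p,s=fit(c,at_z(c,(297,300),0.02)[:2],wt(0.0)); print("right",p,s); draw(im,c,p,wt(0),(0,255,0))
cv2.imwrite("pics/w1.png",cv2.resize(im[100:330,220:420],None,fx=2.6,fy=2.6))
c=camera("scene"); print([at_z(c,q,0).round(2) for q in((490,95),(465,140),(425,85))])
print(fit(c,(0.547,0.238),wt(0)),fit(c,(0.49,-0.19),wt(0)))
E
```

```text
tin [ 0.51953821 -0.00658395] 18.598688
a [0.507  0.0447] 22.8 52.8 103.7
b [0.554  0.0316] 20.1 51.4 47.9
c_ [0.469  0.0071] 23.5 52.4 164.8
d [ 0.4849 -0.0355] 13.2 45.1 -140.2
stray [ 0.5466 -0.0278] 13.6 34.4 -38.1
right [ 0.48988843 -0.19299705] 24.685125
[array([ 0.48, -0.58,  0.  ]), array([ 0.44, -0.36,  0.  ]), array([ 0.64, -0.5 ,  0.  ])]
(array([0.551, 0.241]), np.float32(18.516209)) (array([ 0.484 , -0.1785]), np.float32(20.606842))
```

View pics/w1.png

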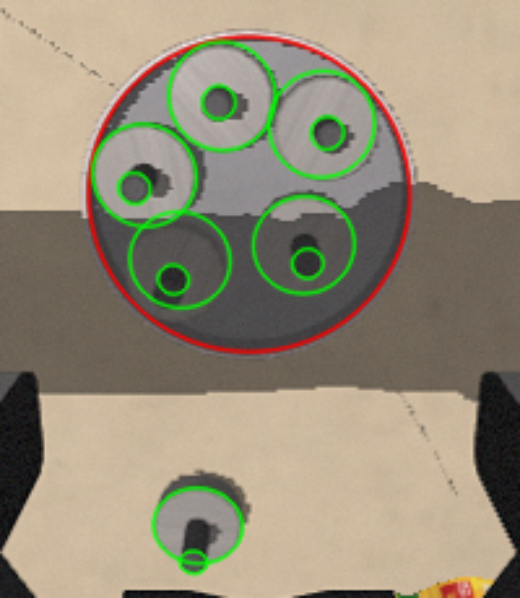

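The overlay fits well except weight "d", which lies in shadow and is poorly fitted. The tin's yaw comes out near -45°, which puts the empty places at about -15° and -75° in world axes. I'll take a closer look next.

jog_arm(linear=[[2, 0, 2], [4, 0, 5], [4, 0, 5], [4, 0, 5]], twist=[[0, 0, 0], [0, 0, 0], [0, 0, 0], [0, 0, 0]], claw=4.5)

```text
time: 1.43
eef_pos: [0.5239, 0.0405, 0.1969]
eef_rot: [[-0.002, 1.0, -0.003], [1.0, 0.002, -0.0], [-0.0, -0.003, -1.0]]
force: [-0.3, 0.6, 0.4]
gripper_width: 0.045
grasp_force: 0.0
```

```bash
sed -i 's/    g=cv2.GaussianBlur(.*/    g=50*cv2.GaussianBlur(np.log(cv2.cvtColor(c["pixels"],cv2.COLOR_RGB2GRAY).astype(np.float32)+8),(0,0),1.0)/' h.py
python3 - <<'E'
from h import *
c=camera("wrist"); im=c["pixels"][:,:,::-1].copy(); print(read_state()["eef_pos"])
tin,s=fit(c,(0.5195,-0.0066),[(0.0815,0.022),(0.0785,0.022)],.006); print("tin",tin,s)
draw(im,c,tin,[(0.0785,0.022)],(0,0,255))
for n,q in dict(a=(.507,.0447),b=(.554,.0316),c_=(.469,.0071),d=(.481,-.041),stray=(.5466,-.0278)).items():
    p,s=fit(c,q,wt(0.003),.008); v=(p-tin)*1000
    print(n,p.round(4),round(s,1),np.hypot(*v).round(1),np.degrees(np.arctan2(v[1],v[0])).round(1)); draw(im,c,p,wt(0.003),(0,255,0))
t=proj(c,[*tin,0.02])[0].astype(int); print(t)
y=max(0,t[1]-110);cv2.imwrite("pics/w2.png",cv2.resize(im[y:y+220,max(0,t[0]-110):t[0]+110],None,fx=2.6,fy=2.6))
E
```

```text
[0.52472579 0.04006718 0.19832851]
tin [ 0.519  -0.0071] 13.422691
a [0.506  0.0432] 14.0 52.0 104.5
b [0.5535 0.0366] 11.1 55.7 51.7
c_ [0.469  0.0071] 12.2 52.0 164.1
d [ 0.484 -0.043] 10.4 50.1 -134.3
stray [ 0.5466 -0.0273] 11.1 34.2 -36.2
[315 222]
```

View pics/w2.png

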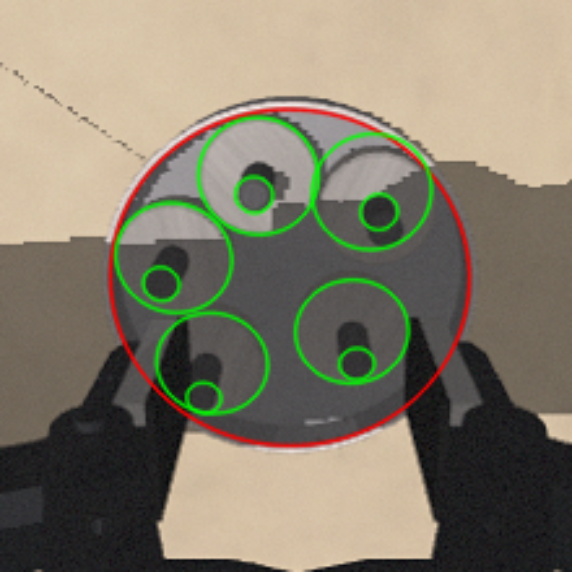

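The overlay confirms the tin at (0.519, -0.007) and the stray at (0.5466, -0.0275). Weight "b" is misfitted in this view, but its first fit was good. Next I'll grasp the stray.

jog_arm(linear=[[-2.5, 0.8, 2.5], [-5, 1.6, 5], [-6.75, 2.16, 8], [-6.75, 2.16, 10], [-6.75, 2.16, 12], [-6.75, 2.16, 14], [-6.75, 2.16, 15.4], [-6.75, 2.16, 15.4], [-6.75, 2.16, 15.4]], twist=[[0, 0, 0], [0, 0, 0], [0, 0, 0], [0, 0, 0], [0, 0, 0], [0, 0, 0], [0, 0, 0], [0, 0, 0], [0, 0, 0]])

```text
time: 2.23
eef_pos: [0.5471, -0.0282, 0.0452]
eef_rot: [[0.001, 1.0, 0.0], [1.0, -0.001, -0.0], [-0.0, 0.0, -1.0]]
force: [-0.0, 0.1, 1.0]
gripper_width: 0.0451
grasp_force: 0.0
```

jog_arm(linear=[[0, 0, 0], [0, 0, 0], [0, 0, 0], [0, 0, 0], [0, 0, 0], [0, 0, 0]], twist=[[0, 0, 0], [0, 0, 0], [0, 0, 0], [0, 0, 0], [0, 0, 0], [0, 0, 0]], claw=0.8, newtons=30)

```text
time: 2.73
eef_pos: [0.5477, -0.0277, 0.046]
eef_rot: [[-0.0, 1.0, 0.003], [1.0, 0.0, -0.001], [-0.001, 0.003, -1.0]]
force: [-0.7, -0.9, 6.7]
gripper_width: 0.0126
grasp_force: 29.4
```

jog_arm(linear=[[0, 0, -0.3], [0, 0, -0.6], [0.7, -0.9, -0.6], [1.4, -1.8, -0.6], [2.05, -2.76, -0.6], [2.05, -2.76, -0.6], [2.05, -2.76, -0.6]], twist=[[0, 0, 0], [0, 0, 0], [0, 0, 0], [0, 0, 0], [0, 0, 0], [0, 0, 0], [0, 0, 0]])

```text
time: 3.32
eef_pos: [0.5181, -0.0063, 0.0503]
eef_rot: [[-0.001, 1.0, -0.0], [1.0, 0.001, -0.0], [-0.0, -0.0, -1.0]]
force: [0.8, -0.1, -0.7]
gripper_width: 0.0128
grasp_force: 29.7
```

jog_arm(linear=[[0, 0, 0.2], [0, 0, 0.4], [0, 0, 0.5], [0, 0, 0.5], [0, 0, 0.5]], twist=[[0, 0, 0], [0, 0, 0], [0, 0, 0], [0, 0, 0], [0, 0, 0]])

```text
time: 3.73
eef_pos: [0.5191, -0.007, 0.0461]
eef_rot: [[0.0, 1.0, 0.0], [1.0, -0.0, 0.001], [0.001, 0.0, -1.0]]
force: [-2.6, 0.5, 9.0]
gripper_width: 0.0127
grasp_force: 30.6
```

jog_arm(linear=[[0, 0, 0], [0, 0, 0], [0, 0, -0.1], [0, 0, -0.3], [0, 0, -2], [0, 0, -5], [5, 0, -8], [5, 0, -15], [5, 0, -15], [5, 0, -15]], twist=[[0, 0, 0], [0, 0, 0], [0, 0, 0], [0, 0, 0], [0, 0, 0], [0, 0, 0], [0, 0, 0], [0, 0, 0], [0, 0, 0], [0, 0, 0]], claw=4)

```text
time: 4.57
eef_pos: [0.522, 0.0444, 0.203]
eef_rot: [[-0.002, 1.0, 0.011], [1.0, 0.002, 0.001], [0.001, 0.011, -1.0]]
force: [0.5, -0.1, 0.9]
gripper_width: 0.0403
grasp_force: 0.0
```

```bash
python3 - <<'E'
from h import *
c=camera("wrist"); im=c["pixels"][:,:,::-1].copy(); print(read_state()["eef_pos"])
tin,s=fit(c,(0.519,-0.007),[(0.0815,0.022),(0.0785,0.022)],.006); print("tin",tin,s)
draw(im,c,tin,[(0.0785,0.022)],(0,0,255))
for n,q in dict(a=(.506,.0435),b=(.554,.0316),c_=(.469,.0071),d=(.483,-.043),ctr=(.519,-.007)).items():
    p,s=fit(c,q,wt(0.003),.006); v=(p-tin)*1000
    print(n,p.round(4),round(s,1),np.hypot(*v).round(1),np.degrees(np.arctan2(v[1],v[0])).round(1)); draw(im,c,p,wt(0.003),(0,255,0))
for q in [(0.5692,-.0205),(.5325,-.0572)]: draw(im,c,q,[(0.025,0.003)],(255,0,0))
t=proj(c,[*tin,0.02])[0].astype(int); print(t)
y=max(0,t[1]-110);cv2.imwrite("pics/w3.png",cv2.resize(im[y:y+220,max(0,t[0]-110):t[0]+110],None,fx=2.6,fy=2.6))
E
```

```text
[0.52126785 0.04387021 0.19977814]
tin [ 0.519 -0.007] 13.324287
a [0.506  0.0435] 13.7 52.1 104.4
b [0.5565 0.0296] 10.7 52.4 44.3
c_ [0.4675 0.0076] 12.0 53.5 164.2
d [ 0.475 -0.051] 11.1 62.2 -135.0
ctr [ 0.518 -0.007] 9.9 1.0 180.0
[315 223]
```

View pics/w3.png

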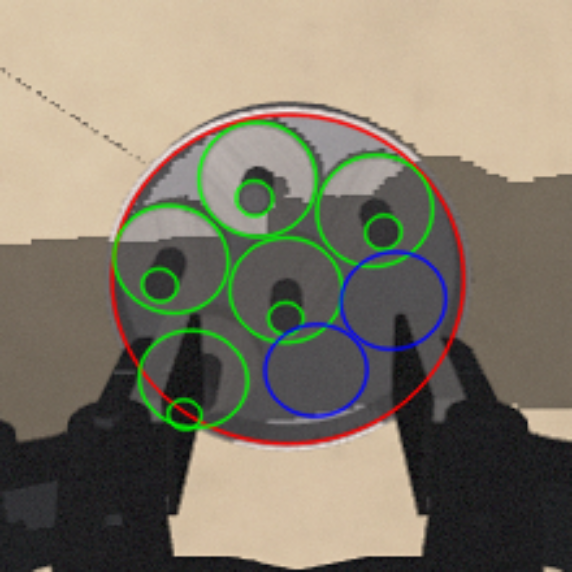

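The picture shows the stray now at the centre. The two empty places, drawn in blue, are clear and consistent with a yaw of about -45.5°. Next is the right weight.

jog_arm(linear=[[-3, -0.5, 0.5], [-7, -1.2, 1.5], [-11, -1.8, 1.5], [-15, -2.4, 1.5], [-18.9, -2.9, 1.5], [-18.9, -2.9, 1.5], [-18.9, -2.9, 1.5], [-18.9, -2.9, 1.5]], twist=[[0, 0, 0], [0, 0, 0], [0, 0, 0], [0, 0, 0], [0, 0, 0], [0, 0, 0], [0, 0, 0], [0, 0, 0]])

```text
time: 5.28
eef_pos: [0.4894, -0.1461, 0.1794]
eef_rot: [[0.001, 1.0, -0.002], [1.0, -0.001, 0.001], [0.001, -0.002, -1.0]]
force: [-0.0, 0.3, 0.2]
gripper_width: 0.0398
grasp_force: 0.0
```

```bash
python3 - <<'E'
from h import *
c=camera("wrist"); im=c["pixels"][:,:,::-1].copy(); print(read_state()["eef_pos"])
p,s=fit(c,(0.49,-0.193),wt(0),.012); print(p,s); draw(im,c,p,wt(0),(0,255,0))
t=proj(c,[*p,0.02])[0].astype(int); print(t)
y=max(0,t[1]-110);cv2.imwrite("pics/w4.png",cv2.resize(im[y:y+220,max(0,t[0]-110):t[0]+110],None,fx=2.,fy=2.))
E
```

```text
[ 0.48972195 -0.14548041  0.17959262]
[ 0.49   -0.1935] 12.615582
[320 228]
```

View pics/w4.png

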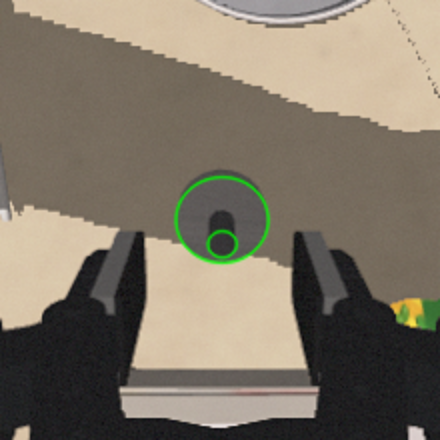

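The fit sits well on the right weight, which is at crop centre (222,220). I'll go down on it.

jog_arm(linear=[[-2.4, 0, 2.5], [-4.75, 0, 5.5], [-4.75, 0, 8.5], [-4.75, 0, 11], [-4.75, 0, 13], [-4.75, 0, 13.7], [-4.75, 0, 13.7], [-4.75, 0, 13.7]], twist=[[0, 0, 0], [0, 0, 0], [0, 0, 0], [0, 0, 0], [0, 0, 0], [0, 0, 0], [0, 0, 0], [0, 0, 0]])

```text
time: 6.0
eef_pos: [0.4904, -0.1926, 0.0438]
eef_rot: [[-0.002, 1.0, -0.0], [1.0, 0.002, 0.0], [0.0, -0.0, -1.0]]
force: [0.1, 0.8, -0.2]
gripper_width: 0.0402
grasp_force: 0.0
```

jog_arm(linear=[[0, 0, 0], [0, 0, 0], [0, 0, 0], [0, 0, 0], [0, 0, 0], [0, 0, -0.1], [0, 0, -2], [0, 0, -5], [0, 0, -5], [0, 0, -5]], twist=[[0, 0, 0], [0, 0, 0], [0, 0, 0], [0, 0, 0], [0, 0, 0], [0, 0, 0], [0, 0, 0], [0, 0, 0], [0, 0, 0], [0, 0, 0]], claw=0.8, newtons=30)

```text
time: 6.83
eef_pos: [0.491, -0.1941, 0.0948]
eef_rot: [[0.0, 1.0, 0.003], [1.0, -0.0, -0.001], [-0.001, 0.003, -1.0]]
force: [-0.9, 0.2, -2.3]
gripper_width: 0.0128
grasp_force: 29.8
```

jog_arm(linear=[[2.5, 0.8, 0], [5.5, 1.7, 0], [8.5, 2.6, 0], [11.5, 3.5, 0], [13.62, 4.2, 0], [13.62, 4.2, 1], [13.62, 4.2, 2], [13.62, 4.2, 2], [13.62, 4.2, 2]], twist=[[0, 0, 0], [0, 0, 0], [0, 0, 0], [0, 0, 0], [0, 0, 0], [0, 0, 0], [0, 0, 0], [0, 0, 0], [0, 0, 0]])

```text
time: 7.58
eef_pos: [0.5304, -0.058, 0.0716]
eef_rot: [[0.001, 1.0, -0.004], [1.0, -0.001, 0.0], [0.0, -0.004, -1.0]]
force: [-0.2, 0.4, -1.6]
gripper_width: 0.0124
grasp_force: 29.7
```

```bash
python3 - <<'E'
from h import *
c=camera("wrist"); print(read_state()["eef_pos"],read_state()["force"])
im=c["pixels"][:,:,::-1].copy()
p,s=fit(c,(0.532,-.0573),[(0.025,0.050)],.006); print(p,s)
p2,s=fit(c,(0.532,-.0573),[(0.025,0.050),(.007,.08)],.006); print(p2,s)
draw(im,c,(0.532,-.0573),[(0.025,0.050),(.007,.08)],(0,255,0))
draw(im,c,(0.532,-.0573),[(0.025,0.023)],(255,0,0)); draw(im,c,(0.519,-.007),[(0.0785,0.022)],(0,0,255))
for q in [(.519,-.007),(.483,-.043)]: draw(im,c,q,wt(.003),(0,255,255))
cv2.imwrite("pics/w5.png",cv2.resize(im[150:400,200:440],None,fx=2.3,fy=2.3))
E
```

```text
[ 0.53101741 -0.05819397  0.07240471] [-0.51782231 -0.51940989 -0.71287433]
[ 0.53   -0.0568] 4.9581547
[ 0.531  -0.0558] 10.802624
```

View pics/w5.png

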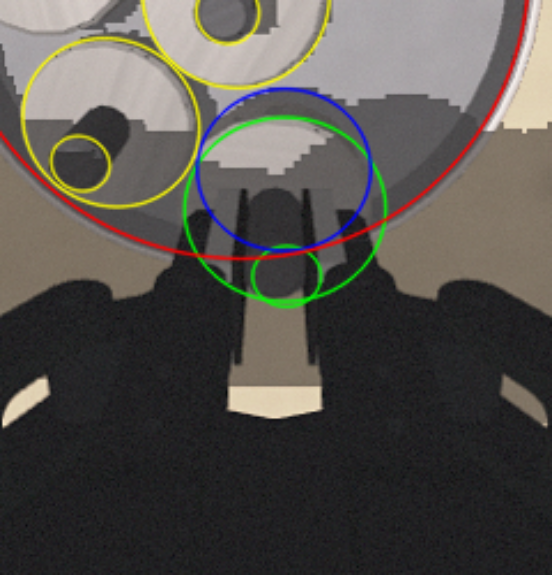

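In this picture the held grip, at (272,250) of the crop, sits about 2–3 mm left of the intended centre (286). I'll let the arm settle and check the numbers before lowering.

jog_arm(linear=[[0, 0, 0], [0, 0, 0], [0, 0, 0], [0, 0, 0]], twist=[[0, 0, 0], [0, 0, 0], [0, 0, 0], [0, 0, 0]])

```text
time: 7.97
eef_pos: [0.5321, -0.0577, 0.0737]
eef_rot: [[0.001, 1.0, 0.001], [1.0, -0.001, -0.0], [-0.0, 0.001, -1.0]]
force: [-0.3, 0.3, -2.4]
gripper_width: 0.0128
grasp_force: 29.7
```

```bash
python3 - <<'E'
from h import *
for i in range(4):
    c=camera("wrist"); s=read_state(); e=s["eef_pos"]
    o,_=ray(c,(320,200)); 
    print(e.round(4) if hasattr(e,'round') else e, o.round(4), (np.array(s["eef_rot"])[:,2]).round(4), proj(c,[e])[0].round(1))
g=cv2.cvtColor(c["pixels"],cv2.COLOR_RGB2GRAY); print(g[255,290:350]); print(g[245,290:350])
tin,_=fit(c,(0.519,-.007),[(0.0815,0.022),(0.0785,0.022)],.005); print(tin, [fit(c,q,wt(.003),.005)[0].round(4) for q in [(.519,-.007),(.482,-.043),(.556,.0296),(.506,.0435)]])
E
```

```text
[ 0.5321 -0.0576  0.0736] [0.5312 0.0134 0.2007] [ 6.e-04 -0.e+00 -1.e+00] [320.8 262. ]
[ 0.5321 -0.0575  0.0736] [0.5311 0.0135 0.2007] [ 5.e-04 -1.e-04 -1.e+00] [320.8 262.1]
[ 0.5321 -0.0574  0.0735] [0.5311 0.0136 0.2006] [ 4.e-04  0.e+00 -1.e+00] [320.8 262.1]
[ 0.532  -0.0573  0.0734] [0.5311 0.0137 0.2006] [ 3.e-04 -0.e+00 -1.e+00] [320.8 262.1]
[75 90 89 92 90 90 92 92 91 91 90 74 23 27 33 28 31 45 49 52 47 47 51 48
 58 55 50 50 52 62 58 53 55 55 52 48 47 45 53 47 51 44 31 28 33 16 28 66
 94 91 88 90 91 89 86 91 90 92 79 47]
[36 36 70 93 94 89 93 94 89 90 90 93 77 35 17 35 25 39 44 50 50 48 47 47
 50 46 50 47 47 48 50 45 50 45 47 50 48 46 49 49 42 39 25 22 29 33 78 91
 91 90 93 92 93 90 89 88 75 41 34 30]
[ 0.5195 -0.01  ] [array([ 0.518, -0.007]), array([ 0.482 , -0.0435]), array([0.556 , 0.0291]), array([0.5065, 0.043 ])]
```

jog_arm(linear=[[0, 0.07, 0.2], [0, 0.07, 0.5], [0, 0.07, 0.8], [0, 0.07, 1.0], [0, 0.07, 1.2], [0, 0.07, 1.4], [0, 0.07, 1.4], [0, 0.07, 1.4], [0, 0.07, 1.4]], twist=[[0, 0, 0], [0, 0, 0], [0, 0, 0], [0, 0, 0], [0, 0, 0], [0, 0, 0], [0, 0, 0], [0, 0, 0], [0, 0, 0]])

```text
time: 8.92
eef_pos: [0.5327, -0.0573, 0.0593]
eef_rot: [[-0.0, 1.0, 0.0], [1.0, 0.0, -0.0], [-0.0, 0.0, -1.0]]
force: [-0.4, -0.5, -0.2]
gripper_width: 0.0125
grasp_force: 29.7
```

jog_arm(linear=[[0, 0, 0.2], [0, 0, 0.4], [0, 0, 0.6], [0, 0, 0.8], [0, 0, 1.0], [0, 0, 1.1], [0, 0, 1.1], [0, 0, 1.1]], twist=[[0, 0, 0], [0, 0, 0], [0, 0, 0], [0, 0, 0], [0, 0, 0], [0, 0, 0], [0, 0, 0], [0, 0, 0]])

```text
time: 9.58
eef_pos: [0.5327, -0.0573, 0.0483]
eef_rot: [[-0.0, 1.0, -0.0], [1.0, 0.0, -0.0], [-0.0, -0.0, -1.0]]
force: [0.2, -0.1, -0.1]
gripper_width: 0.0129
grasp_force: 29.7
```

jog_arm(linear=[[0, 0, 0.1], [0, 0, 0.2], [0, 0, 0.25], [0, 0, 0.25], [0, 0, 0.25]], twist=[[0, 0, 0], [0, 0, 0], [0, 0, 0], [0, 0, 0], [0, 0, 0]])

```text
time: 10.0
eef_pos: [0.5328, -0.0573, 0.0478]
eef_rot: [[0.0, 1.0, 0.001], [1.0, -0.0, -0.0], [-0.0, 0.001, -1.0]]
force: [-6.5, 0.8, 15.3]
gripper_width: 0.0126
grasp_force: 31.2
```

jog_arm(linear=[[0, 0, -0.1], [0, 0, -0.15], [0, 0, -0.15]], twist=[[0, 0, 0], [0, 0, 0], [0, 0, 0]])

```text
time: 10.25
eef_pos: [0.5329, -0.0573, 0.0478]
eef_rot: [[-0.0, 1.0, 0.001], [1.0, 0.0, 0.0], [0.0, 0.001, -1.0]]
force: [-1.7, -0.1, 5.8]
gripper_width: 0.013
grasp_force: 30.5
```

jog_arm(linear=[[0, 0, 0], [0, 0, 0], [0, 0, -0.1], [0, 0, -0.3], [0, 0, -2], [0, 0, -5], [3, 0, -8], [7, 0, -11], [10.3, -1, -14], [10.3, -1, -14]], twist=[[0, 0, 0], [0, 0, 0], [0, 0, 0], [0, 0, 0], [0, 0, 0], [0, 0, 0], [0, 0, 0], [0, 0, 0], [0, 0, 0], [0, 0, 0]], claw=4)

```text
time: 11.08
eef_pos: [0.5235, 0.0487, 0.1915]
eef_rot: [[-0.002, 1.0, 0.005], [1.0, 0.002, 0.002], [0.002, 0.005, -1.0]]
force: [0.4, 0.3, -1.1]
gripper_width: 0.04
grasp_force: 0.0
```

jog_arm(linear=[[0, 0, 0], [0, 0, 0], [0, 0, 0], [0, 0, 0], [0, 0, 0]], twist=[[0, 0, 0], [0, 0, 0], [0, 0, 0], [0, 0, 0], [0, 0, 0]])

```text
time: 11.5
eef_pos: [0.5222, 0.0446, 0.1858]
eef_rot: [[0.002, 1.0, -0.002], [1.0, -0.002, -0.0], [-0.0, -0.002, -1.0]]
force: [0.6, -0.2, -0.3]
gripper_width: 0.0401
grasp_force: 0.0
```

```bash
python3 - <<'E'
from h import *
c=camera("wrist"); print(read_state()["eef_pos"]); save(c,"w6.png")
tin,s=fit(c,(0.519,-0.007),[(0.0815,0.022),(0.0785,0.022)],.006); print("tin",tin,s)
for n,q in dict(a=(.506,.0435),b=(.556,.0296),c_=(.469,.0071),d=(.483,-.043),ctr=(.519,-.007),right=(.532,-.0573)).items():
    for b in (.003,.006):
        p,s=fit(c,q,wt(b),.006); v=(p-tin)*1000
        print(n,b,p.round(4),round(s,1),np.hypot(*v).round(1),np.degrees(np.arctan2(v[1],v[0])).round(1))
E
```

```text
[0.52230996 0.04472532 0.18605778]
tin [ 0.519 -0.007] 13.710381
a 0.003 [0.506  0.0435] 13.3 52.1 104.4
a 0.006 [0.5055 0.045 ] 13.0 53.7 104.6
b 0.003 [0.5565 0.0296] 10.6 52.4 44.3
b 0.006 [0.5555 0.0321] 10.6 53.5 47.0
c_ 0.003 [0.4675 0.0076] 12.2 53.5 164.2
c_ 0.006 [0.468  0.0086] 12.0 53.3 163.0
d 0.003 [ 0.4855 -0.051 ] 12.1 55.3 -127.3
d 0.006 [ 0.486 -0.051] 12.5 55.0 -126.9
ctr 0.003 [ 0.518  -0.0065] 10.0 1.1 153.4
ctr 0.006 [ 0.518  -0.0055] 9.8 1.8 123.7
right 0.003 [ 0.532  -0.0573] 12.9 52.0 -75.5
right 0.006 [ 0.532  -0.0553] 12.7 50.0 -74.9
```

The right weight stands on the floor exactly in its place (52.0 mm, -75.5°). I'll go on to the left weight.

jog_arm(linear=[[3, 0.3, 0], [7, 0.8, 0], [11, 1.3, 0], [15, 1.8, 0], [19, 2.2, 0], [22, 2.5, 0], [23.6, 2.7, 0], [23.6, 2.7, 0], [23.6, 2.7, 0], [23.6, 2.7, 0]], twist=[[0, 0, 0], [0, 0, 0], [0, 0, 0], [0, 0, 0], [0, 0, 0], [0, 0, 0], [0, 0, 0], [0, 0, 0], [0, 0, 0], [0, 0, 0]])

```text
time: 12.38
eef_pos: [0.5497, 0.2804, 0.1869]
eef_rot: [[0.001, 1.0, -0.001], [1.0, -0.001, -0.001], [-0.001, -0.001, -1.0]]
force: [-0.5, 0.7, 0.7]
gripper_width: 0.0402
grasp_force: 0.0
```

jog_arm(linear=[[0, 0, 0], [0, 0, 0], [0, 0, 0], [0, 0, 0], [0, 0, 0]], twist=[[0, 0, 0], [0, 0, 0], [0, 0, 0], [0, 0, 0], [0, 0, 0]])

```text
time: 12.8
eef_pos: [0.5498, 0.2812, 0.1875]
eef_rot: [[0.001, 1.0, 0.0], [1.0, -0.001, 0.0], [0.0, 0.0, -1.0]]
force: [-0.6, -0.6, 0.1]
gripper_width: 0.04
grasp_force: 0.0
```

```bash
python3 - <<'E'
from h import *
c=camera("wrist"); print(read_state()["eef_pos"]); save(c,"w7.png")
for q in [(.549,.234),(.549,.227),(.55,.242)]:
    p,s=fit(c,q,wt(0),.014); uv=proj(c,[*p,.02])[0]; print(p,s,uv)
for r in place_of("wrist","left_weight"): print(r["xy"],r["confidence"],at_z(c,r["xy"],0).round(4))
u=uv.astype(int); print(c["pixels"][u[1]-4:u[1]+30:6,u[0]-16:u[0]+17:8].tolist())
E
```

```text
[0.54975233 0.28132788 0.18748867]
[0.5515 0.241 ] 13.269091 [321.35791195 219.06516027]
[0.5515 0.241 ] 13.269091 [321.35791195 219.06516027]
[0.5515 0.241 ] 13.269091 [321.35791195 219.06516027]
[253.9, 148.9] 0.92 [0.4772 0.3159 0.    ]
[393.1, 247.1] 0.9 [0.6393 0.1968 0.    ]
[323.3, 210.5] 0.73 [0.5539 0.2441 0.    ]
[[[172, 165, 161], [92, 88, 86], [43, 43, 44], [176, 168, 166], [93, 89, 86]], [[179, 174, 169], [176, 167, 163], [51, 51, 53], [96, 91, 89], [172, 165, 162]], [[173, 167, 162], [174, 165, 162], [96, 95, 97], [140, 131, 131], [173, 164, 161]], [[170, 160, 147], [172, 163, 161], [98, 94, 96], [173, 165, 161], [137, 129, 124]], [[216, 197, 170], [221, 201, 174], [157, 150, 145], [117, 104, 90], [118, 106, 92]], [[218, 199, 171], [115, 101, 90], [122, 111, 97], [118, 108, 93], [122, 110, 98]]]
```

jog_arm(linear=[[-2, 0.1, 2.5], [-4.03, 0.2, 5.5], [-4.03, 0.2, 8.5], [-4.03, 0.2, 11], [-4.03, 0.2, 13], [-4.03, 0.2, 14.4], [-4.03, 0.2, 14.4], [-4.03, 0.2, 14.4], [-4.03, 0.2, 14.4], [-4.03, 0.2, 14.4]], twist=[[0, 0, 0], [0, 0, 0], [0, 0, 0], [0, 0, 0], [0, 0, 0], [0, 0, 0], [0, 0, 0], [0, 0, 0], [0, 0, 0], [0, 0, 0]])

```text
time: 13.73
eef_pos: [0.5526, 0.2419, 0.0449]
eef_rot: [[-0.0, 1.0, 0.002], [1.0, 0.0, 0.001], [0.001, 0.002, -1.0]]
force: [0.1, 0.3, 0.5]
gripper_width: 0.0402
grasp_force: 0.0
```

jog_arm(linear=[[0, 0, 0], [0, 0, 0], [0, 0, 0], [0, 0, 0], [0, 0, 0], [0, 0, -0.1], [0, 0, -2], [0, 0, -5], [0, 0, -5], [0, 0, -5]], twist=[[0, 0, 0], [0, 0, 0], [0, 0, 0], [0, 0, 0], [0, 0, 0], [0, 0, 0], [0, 0, 0], [0, 0, 0], [0, 0, 0], [0, 0, 0]], claw=0.8, newtons=30)

```text
time: 14.57
eef_pos: [0.5524, 0.2418, 0.0945]
eef_rot: [[0.0, 1.0, 0.002], [1.0, -0.0, 0.001], [0.001, 0.002, -1.0]]
force: [-0.0, 0.4, -1.7]
gripper_width: 0.0126
grasp_force: 29.5
```

jog_arm(linear=[[0, 0, 0], [0, 0, 0], [0, 0, 0], [0, 0, 0]], twist=[[0, 0, 0], [0, 0, 0], [0, 0, 0], [0, 0, 0]])

```text
time: 14.9
eef_pos: [0.551, 0.2411, 0.0921]
eef_rot: [[0.0, 1.0, -0.002], [1.0, -0.0, -0.001], [-0.001, -0.002, -1.0]]
force: [0.3, -0.1, -1.4]
gripper_width: 0.0129
grasp_force: 29.4
```

jog_arm(linear=[[-1, 0, -2], [-5, 0.4, -3], [-9, 0.8, -3], [-13, 1.1, -3], [-17, 1.4, -3], [-21, 1.6, -3], [-24.5, 1.75, -3], [-26.2, 1.8, -3], [-26.2, 1.8, -3], [-26.2, 1.8, -3]], twist=[[0, 0, 0], [0, 0, 0], [0, 0, 0], [0, 0, 0], [0, 0, 0], [0, 0, 0], [0, 0, 0], [0, 0, 0], [0, 0, 0], [0, 0, 0]])

```text
time: 15.73
eef_pos: [0.5694, -0.0215, 0.1228]
eef_rot: [[0.002, 1.0, -0.001], [1.0, -0.002, 0.0], [0.0, -0.001, -1.0]]
force: [-0.2, 1.0, -1.8]
gripper_width: 0.0131
grasp_force: 29.5
```

jog_arm(linear=[[0, 0, 1.5], [0, 0, 3], [0, 0, 4.5], [0, 0, 5], [0, 0, 5], [0, 0, 5], [0, 0, 5], [0, 0, 5], [0, 0, 5], [0, 0, 5]], twist=[[0, 0, 0], [0, 0, 0], [0, 0, 0], [0, 0, 0], [0, 0, 0], [0, 0, 0], [0, 0, 0], [0, 0, 0], [0, 0, 0], [0, 0, 0]])

```text
time: 16.57
eef_pos: [0.57, -0.0206, 0.0739]
eef_rot: [[-0.0, 1.0, 0.001], [1.0, 0.0, -0.0], [-0.0, 0.001, -1.0]]
force: [0.0, 1.6, -1.9]
gripper_width: 0.0124
grasp_force: 29.5
```

```bash
python3 - <<'E'
from h import *
for i in range(3):
    c=camera("wrist"); s=read_state(); e=s["eef_pos"]; print(np.round(e,4))
tin,_=fit(c,(0.519,-.007),[(0.0815,0.022),(0.0785,0.022)],.005); print(tin, [fit(c,q,wt(.003),.004)[0].round(4) for q in [(.519,-.007),(.532,-.057),(.556,.0296),(.506,.0435)]])
E
```

```text
[ 0.57   -0.0206  0.0738]
[ 0.5699 -0.0206  0.0736]
[ 0.5698 -0.0207  0.0735]
[ 0.52   -0.0095] [array([ 0.518, -0.007]), array([ 0.531, -0.051]), array([0.5565, 0.0291]), array([0.5065, 0.043 ])]
```

jog_arm(linear=[[0, 0, 0.3], [0, 0, 0.6], [0, 0, 0.9], [0, 0, 1.2], [0, 0, 1.4], [0, 0, 1.4], [0, 0, 1.4], [0, 0, 1.4]], twist=[[0, 0, 0], [0, 0, 0], [0, 0, 0], [0, 0, 0], [0, 0, 0], [0, 0, 0], [0, 0, 0], [0, 0, 0]])

```text
time: 17.38
eef_pos: [0.5698, -0.0206, 0.0594]
eef_rot: [[-0.0, 1.0, 0.0], [1.0, 0.0, -0.0], [-0.0, 0.0, -1.0]]
force: [0.8, 0.3, -1.4]
gripper_width: 0.013
grasp_force: 29.5
```

jog_arm(linear=[[0, 0, 0.2], [0, 0, 0.4], [0, 0, 0.6], [0, 0, 0.6], [0, 0, 0.6]], twist=[[0, 0, 0], [0, 0, 0], [0, 0, 0], [0, 0, 0], [0, 0, 0]])

```text
time: 17.8
eef_pos: [0.5695, -0.0206, 0.0531]
eef_rot: [[0.0, 1.0, -0.0], [1.0, -0.0, 0.0], [0.0, -0.0, -1.0]]
force: [0.3, 0.4, -1.0]
gripper_width: 0.0129
grasp_force: 29.5
```

jog_arm(linear=[[0, 0, 0.2], [0, 0, 0.4], [0, 0, 0.5], [0, 0, 0.5], [0, 0, 0.5], [0, 0, 0.5]], twist=[[0, 0, 0], [0, 0, 0], [0, 0, 0], [0, 0, 0], [0, 0, 0], [0, 0, 0]])

```text
time: 18.3
eef_pos: [0.5697, -0.0206, 0.0483]
eef_rot: [[-0.0, 1.0, 0.0], [1.0, 0.0, -0.0], [-0.0, 0.0, -1.0]]
force: [-0.5, 0.2, -1.0]
gripper_width: 0.0125
grasp_force: 29.5
```

jog_arm(linear=[[0, 0, 0.1], [0, 0, 0.15], [0, 0, 0.15], [0, 0, 0.15]], twist=[[0, 0, 0], [0, 0, 0], [0, 0, 0], [0, 0, 0]])

```text
time: 18.63
eef_pos: [0.5699, -0.0206, 0.0473]
eef_rot: [[-0.0, 1.0, 0.001], [1.0, 0.0, -0.0], [-0.0, 0.001, -1.0]]
force: [-1.3, 0.2, 3.7]
gripper_width: 0.0131
grasp_force: 29.9
```

The foot has met the floor at the expected height with 4 N. I'll release it, retreat and check.

jog_arm(linear=[[0, 0, 0], [0, 0, 0], [0, 0, -0.1], [0, 0, -0.3], [0, 0, -2], [0, 0, -5], [3, -1.5, -9], [6, -3.5, -13], [9.5, -5, -17], [9.5, -5, -18]], twist=[[0, 0, 0], [0, 0, 0], [0, 0, 0], [0, 0, 0], [0, 0, 0], [0, 0, 0], [0, 0, 0], [0, 0, 0], [0, 0, 0], [0, 0, 0]], claw=4)

```text
time: 19.47
eef_pos: [0.5188, 0.0742, 0.226]
eef_rot: [[0.0, 1.0, -0.001], [1.0, -0.0, 0.0], [0.0, -0.001, -1.0]]
force: [2.0, -0.1, 0.3]
gripper_width: 0.0402
grasp_force: 0.0
```

jog_arm(linear=[[0, 0, 0], [0, 0, 0], [0, 0, 0], [0, 0, 0], [0, 0, 0], [0, 0, 0]], twist=[[0, 0, 0], [0, 0, 0], [0, 0, 0], [0, 0, 0], [0, 0, 0], [0, 0, 0]])

```text
time: 19.97
eef_pos: [0.52, 0.0726, 0.2235]
eef_rot: [[0.001, 1.0, -0.002], [1.0, -0.001, -0.0], [-0.0, -0.002, -1.0]]
force: [0.4, -0.1, 0.1]
gripper_width: 0.0401
grasp_force: 0.0
```

```bash
python3 - <<'E'
from h import *
c=camera("wrist"); im=c["pixels"][:,:,::-1].copy(); print(read_state()["eef_pos"])
tin,s=fit(c,(0.519,-0.007),[(0.0815,0.022),(0.0785,0.022)],.006); print("tin",tin,s)
for n,q in dict(a=(.506,.0435),b=(.556,.0296),c_=(.469,.0071),d=(.483,-.043),ctr=(.519,-.007),right=(.532,-.0573),left=(.569,-.021)).items():
    p,s=fit(c,q,wt(.003),.004); v=(p-tin)*1000
    print(n,p.round(4),round(s,1),np.hypot(*v).round(1),np.degrees(np.arctan2(v[1],v[0])).round(1))
t=proj(c,[*tin,0.02])[0].astype(int)
y=max(0,t[1]-90);a=cv2.resize(im[y:y+180,t[0]-90:t[0]+90],(500,500))
s=camera("side")["pixels"][:,:,::-1]; b=cv2.resize(s[180:260,270:370],(300,240),interpolation=cv2.INTER_CUBIC); w=cv2.resize(s,(300,188))
cv2.imwrite("pics/w8.png",np.hstack([a,np.vstack([b,w,np.zeros((72,300,3),np.uint8)])]))
E
```

```text
[0.52002348 0.07265293 0.2237183 ]
tin [ 0.519 -0.007] 13.874869
a [0.5055 0.0445] 11.1 53.2 104.7
b [0.5565 0.0296] 10.0 52.4 44.3
c_ [0.471  0.0011] 11.0 48.7 170.4
d [ 0.477 -0.046] 12.9 57.3 -137.1
ctr [ 0.518  -0.0065] 10.0 1.1 153.4
right [ 0.532  -0.0573] 14.0 52.0 -75.5
left [ 0.5675 -0.027 ] 11.3 52.5 -22.4
```

View pics/w8.png

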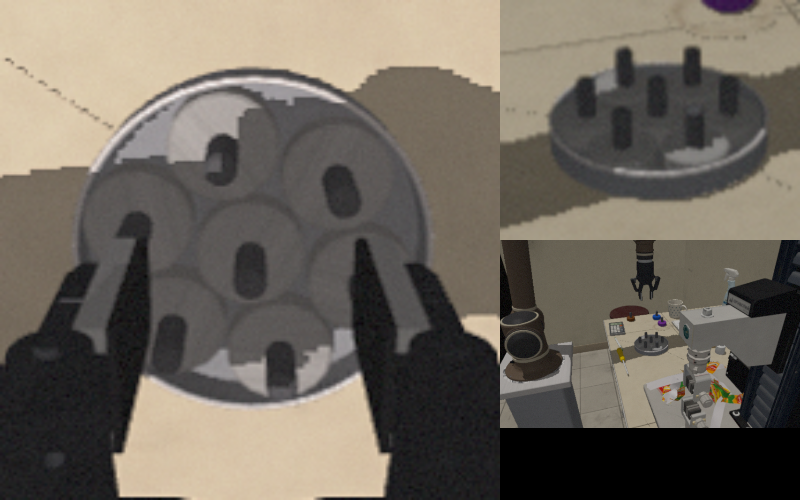

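The last picture shows seven upright grips in the tin, six round one. All bodies sit level below the rim in the side inset (grips around (655,90)), and the gripper is clear. I'll hand the job in.

```bash
python3 -c "
from station import *
print(finish_job())"
```

```text
the job is handed in; nothing more can be done
None
```

All seven weights stand upright in the tin, six round one in the middle, and the job is handed in at about 20 s of the 64 s allowed; the final camera check showed nothing tipped over.

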